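# Find the loose-packed blade tin on the tip tester and shelve the sound one

## Robot

A 6-joint arm with a two-finger parallel gripper is mounted at the origin on a cart in front of the work surface, level with it; the furniture and walls round the work are solid. World frame = base frame: x ahead of the robot, y to its left, z up, the work surface at z = 0. Lengths are in mm, angles in rad, forces in N, time in s.
With the tool pointing down it reaches from about 275 to 1000 mm from the base axis. Payload 8.4 kg.
Tool frame: the origin (TCP) lies at the very end of the fingers, on their centre line; the grasp point (between the pads) lies 19 mm behind it; z points along the fingers, y is the direction in which the jaws open and shut (so a half turn about z gives the same grasp; the last joint's range is limited). The gripper opens to 85 mm and grips with 20 to 120 N. Pads are 22 mm wide; open, the fingers measure 114 mm over their backs; the gripper's body (76 mm by 85 mm) begins 54 mm behind the grasp point. The pads swing forward as they close: fully open they stand 13 mm farther back than shut.
Start: joints at [-1.152, 0.353, 1.633, -0, 1.155, -0.002], TCP at [255.306, -570.48, 231.281] pointing down, gripper open.
Joint ranges: [-2.63, 2.63], [-0.92, 2.1], [0.06, 2.66], [-1.3, 4.44], [0, 2.69], [-3.02, 3.02]. Speed limits (rad/s): [2.22, 2.22, 2.79, 3.14, 3.14, 3.14].

## Interface

Orientations are given as [roll, pitch, yaw] about the fixed x, y, z axes, in that order (R = Rz(yaw) Ry(pitch) Rx(roll)).
In Python, from rig import r gives the robot as it stands.
- The arm moves only by the tool jog_arm, never from a script. Its argument "increments" is text: rows parted by semicolons, each of 7 numbers parted by spaces: the shift along the tool's x, y, z in cm, then the turn, a rotation vector about the tool's x, y, z in rad, then the opening, from -1 (shut) to 1 (fully open). A call has exactly 8 rows; each row shifts and turns the commanded pose from where the row before left it, along the tool's axes as they then stand; what a row does not reach is not made up. A row lasts 1/10 s, in which the tool goes at most 50 mm and 8.59 degrees, less where a joint would pass 70% of its speed; a pose out of reach is approached as far as the arm can. A call with a gripper value outside its range is refused whole. The fingers move at their own pace and stop on an object; "squeeze" is the grip in N (left out, the last holds). Time passes only in rows, so rows that do not move let the fingers close, or fill a call up. It gives the time, the measured TCP pose, the force and the opening at its end, in the units of the state.
- r.sense(): the state, without advancing time (a new reading comes with each control period).
- r.grab_frame(name): name is "side" or "top" or "wrist"; returns the picture (480x640x3 uint8, red, green, blue); there is no depth.
- r.camera_info(name): a dict with "K" (3x3 intrinsics, pixels), "dist_coeffs" ([k1, k2, p1, p2, k3] as OpenCV has them; the pictures are not rectified), "rvec" (rotation vector, rad) and "tvec" (3), from world to camera coordinates, as OpenCV has them. Camera axes: x right, y down, z forward; pixel columns grow to the right and rows downward; lengths in mm; the calibration is good to about 2 mm. A picture is of the moment at which its call begins: read the wrist's pose just before it. camera_info takes no time and is no camera call; for the wrist camera it gives the pose at the moment of the call.
- r.sign_off(): hands the job in, once; it reports no verdict.
The state is a dict: "clock": time; "qpos": joint angles; "qvel": joint speeds; "joint_efforts": joint torques, N m; "eef_pos": TCP position; "tcp_rot": TCP orientation; "contact_force": force on the tool from outside, world axes, zero at the start; "wrist_torque": the same for the moment, N m; "opening": opening from 0.0 (shut) to 1.0 (fully open).
Only numpy, scipy, OpenCV 4.12 (cv2) and the standard library are available. Lean on these libraries where they do the work, as an engineer would, in place of code of your own. Each camera call takes 0.05 s, during which the arm holds its last target.

## Task

One of the two shut blade tins on the tip tester has loose contents. Tip the rockers by pressing the tabs at their right ends and let go to find it: the tight-packed tin swings back level, the loose one stays tipped. Push the sound tin straight to the left off its rocker, so that it lies flat and wholly on the shelf lane beside it, and leave the loose one seated on its own rocker, tipped tab end down; do not disturb the things beside the tester.

Things in the scene. Friction and masses are not known exactly. Their poses are not given: they have to be found in the camera images.
- tester: Fixed grey metal tip tester on the table, 256 mm long (x), 186 wide (y), 62 high. Origin at table level under the rockers' pivot line, half-way between the two; x points to the robot's left (within 11 degrees), y towards the robot, z up. Right half: two see-saw rockers, centres at y = -43 and +43 mm, common pivot line at x = 0, height 44 mm. Left half: a fixed shelf with two lanes. Nothing rises above the tins.
- bag_taper: The fixed bag taping machine left of the tester (listed only as an obstacle; origin at its foot, world 0.49, 0.34, 0). Its big tape reel, 180 mm across, hangs beside the tester: world x 0.50 to 0.55, y -0.07 to 0.12, from 0.47 m above the table upwards. Keep wrist and forearm clear of it, leaning the hand to the right where needed.
- rocker_1 (a joint): Angle of the farther rocker, rad: 0 = level (at rest, on its stop), 0.28 = tipped fully, tab (right) end down (stop). It swings freely and takes under 1 N at its tab. Let go, an empty rocker or one with an evenly packed tin falls back level by itself; with a tin whose contents have slid to the tab end it stays at 0.28.
- rocker_2 (a joint): Angle of the nearer rocker, rad: 0 = level (at rest, on its stop), 0.28 = tipped fully, tab (right) end down (stop). It swings freely and takes under 1 N at its tab. Let go, an empty rocker or one with an evenly packed tin falls back level by itself; with a tin whose contents have slid to the tab end it stays at 0.28.
- rocker_1_pad (a point): Middle of the rubber-topped press tab (34 x 44 mm, 4 mm thick) at the right end of the farther rocker, on its top surface: at x = -62 mm from the pivot line, 51 mm above the table at rest; it goes down about 17 mm when fully tipped.
- rocker_1_seat (a point): Point on the upper face of the farther rocker, 50 mm above the table at rest, at x = +8 mm from the pivot line, under the middle of a seated tin. The rocker is 76 mm wide, with side lips and a tab-end lip (inner face at x = -40 mm) 6 mm above that face; its left end, at x = +56 mm, is open.
- tin_1_centre (a point): Centre (half-way up) of the tin that starts on the farther rocker: flat grey steel tin, shut for good, 91 mm along (its y, which lies along the tester's x), 63 wide (its x), 20 high, 0.26 kg filled. Both tins look and weigh the same; one is packed tight, in the other a block can slide end to end once tipped for half a second.
- tin_1: The same tin; origin at the centre of its underside.
- shelf_1 (a point): Middle of the farther shelf lane, on its level surface, 48 mm above the table (2 mm below the rocker at rest), at x = 114 mm from the pivot line. The shelf runs from x = 60 to 171 mm, where a stop 14 mm high closes it; rails 9 mm high leave a straight lane 74 mm wide. A tin centred here is wholly on the shelf, 11 mm short of the stop.
- rocker_2_pad (a point): Middle of the rubber-topped press tab (34 x 44 mm, 4 mm thick) at the right end of the nearer rocker, on its top surface: at x = -62 mm from the pivot line, 51 mm above the table at rest; it goes down about 17 mm when fully tipped.
- rocker_2_seat (a point): Point on the upper face of the nearer rocker, 50 mm above the table at rest, at x = +8 mm from the pivot line, under the middle of a seated tin. The rocker is 76 mm wide, with side lips and a tab-end lip (inner face at x = -40 mm) 6 mm above that face; its left end, at x = +56 mm, is open.
- tin_2_centre (a point): Centre (half-way up) of the tin that starts on the nearer rocker: flat grey steel tin, shut for good, 91 mm along (its y, which lies along the tester's x), 63 wide (its x), 20 high, 0.26 kg filled. Both tins look and weigh the same; one is packed tight, in the other a block can slide end to end once tipped for half a second.
- tin_2: The same tin; origin at the centre of its underside.
- shelf_2 (a point): Middle of the nearer shelf lane, on its level surface, 48 mm above the table (2 mm below the rocker at rest), at x = 114 mm from the pivot line. The shelf runs from x = 60 to 171 mm, where a stop 14 mm high closes it; rails 9 mm high leave a straight lane 74 mm wide. A tin centred here is wholly on the shelf, 11 mm short of the stop.
- tape_measure: Grey tape measure, 32 x 65 x 54 mm high, bystander; origin under its centre.
- glue_stick: White upright glue stick, 26 mm across, 88 mm high, bystander; origin under its centre.
- clear_tape: Small roll of clear tape, 54 mm across, 18 mm high, bystander; origin under its centre.
Mind the look-alikes: they are no part of the job. Leave any green look-alike of the tin_1 alone. What is shaped like the tin_2 but pink is not meant.

How it is judged (in metres and radians):
At the end, for the whole second after the job is handed in: One tin sits on its rocker (centre within 18 mm of the seat point), the rocker tipped over 0.2 rad; the other tin lies level on the shelf lane beside its own rocker, centre over 103 mm left of the pivot line and within 22 mm of the lane middle, that rocker within 0.06 rad of level; both at rest (((value of joint rocker_1 above 0.2 rad and distance between tin_1_centre and rocker_1_seat below 0.018 m and linear speed of each of tin_1, tin_2 below 0.01 m/s and value of joint rocker_2 below 0.06 rad and x of tin_2_centre in the frame of tester above 0.103 m and horizontal distance between tin_2_centre and shelf_2 below 0.022 m and z of tin_2_centre in the frame of tester between 0.052 and 0.064 m and angle between tin_2_centre's own z axis and vertical below 0.06 rad) or (value of joint rocker_2 above 0.2 rad and distance between tin_2_centre and rocker_2_seat below 0.018 m and linear speed of each of tin_1, tin_2 below 0.01 m/s and value of joint rocker_1 below 0.06 rad and x of tin_1_centre in the frame of tester above 0.103 m and horizontal distance between tin_1_centre and shelf_1 below 0.022 m and z of tin_1_centre in the frame of tester between 0.052 and 0.064 m and angle between tin_1_centre's own z axis and vertical below 0.06 rad))); the robot touches nothing.
It fails at once if a tin falls off the tester (height (world z) of any of tin_1_centre, tin_2_centre below 0.035 m).
It fails at once if a bystander (tape measure, glue stick, clear tape) is moved more than 30 mm (distance of any of tape_measure, glue_stick, clear_tape from where it was at the start of the episode above 0.03 m).
It also fails if it takes over 48 s, if anything falls off the work surface, if the arm or the gripper's body presses on something with over 40 N, if the wrist force passes 120 N, or if a joint passes its speed limit or range.

## Working session

There is one attempt and no reset: what is moved stays moved. The work goes in short steps, Python scripts to look and compute and a tool call to move; the robot and the scene stay as the last step left them, time stands still between calls to the robot, and variables do not carry over. Pictures are saved under pics/ and viewed, and the job is handed in when it is done.

Besides the shell and the picture viewer there is one more tool, called after "Call:" as name(argument=value, ...), one argument or row to a line, values as JSON. jog_arm: Moves the arm, as the interface text tells. Its arguments: {"type":"object","properties":{"increments":{"type":"string"},"squeeze":{"type":"number"}},"required":["increments"]}

```bash
ls; mkdir -p pics
python3 - <<'E'
from rig import r
import cv2
s=r.sense();print({k:s[k] for k in('clock','eef_pos','tcp_rot','contact_force','opening')})
for n in('top','side'):
    cv2.imwrite(f'pics/{n}0.png',r.grab_frame(n)[:,:,::-1]); c=r.camera_info(n);print(n,c)
E
```

```text
pics
{'clock': 0.0, 'eef_pos': array([ 255.10307118, -570.0474468 ,  230.5700315 ]), 'tcp_rot': array([-3.14019152e+00, -1.47163638e-05,  4.20803427e-01]), 'contact_force': array([-0.26205138,  0.33936027, -0.56343042]), 'opening': 1.003471251314558}
top {'K': array([[475.85873475,   0.        , 323.78352489],
       [  0.        , 475.85873475, 234.45698124],
       [  0.        ,   0.        ,   1.        ]]), 'dist_coeffs': array([0.02854687, 0.        , 0.        , 0.        , 0.        ]), 'rvec': array([ 2.16317896, -2.10638725,  0.18572884]), 'tvec': array([  16.01460977,  504.08303538, 1025.81235666])}
side {'K': array([[534.84567204,   0.        , 314.95400255],
       [  0.        , 534.84567204, 229.99555833],
       [  0.        ,   0.        ,   1.        ]]), 'dist_coeffs': array([-0.15867913,  0.        ,  0.        ,  0.        ,  0.        ]), 'rvec': array([ 1.98293554, -0.02027952,  0.03212188]), 'tvec': array([-507.06792712,   84.00341911, 1015.32151914])}
```

View pics/top0.png

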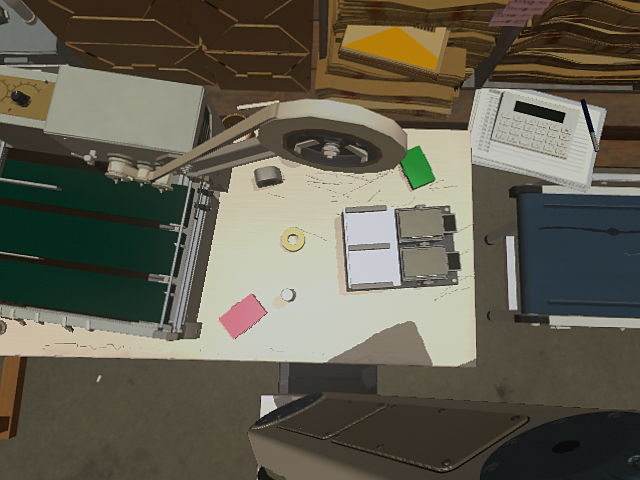

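View pics/side0.png

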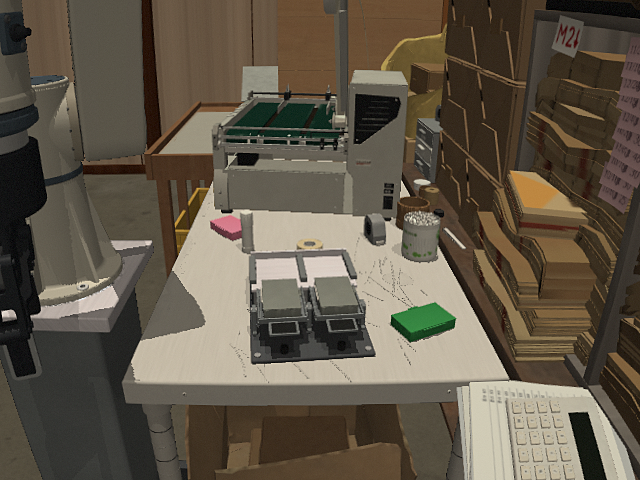

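The top view shows two grey tins at about (420,224) (farther) and (424,263) (nearer), both on the tester. The look-alikes are green at (420,168) and pink at (243,316). The dark tabs are at (449,222) and (453,261). I choose the two grey tins and check them in a close crop.

Run:
```python
import cv2
a=cv2.imread('pics/top0.png')[195:300,330:475]
cv2.imwrite('pics/topc.png',cv2.resize(a,None,fx=5.5,fy=5.5,interpolation=cv2.INTER_CUBIC))
a=cv2.imread('pics/side0.png')[240:370,235:395]
cv2.imwrite('pics/sidec.png',cv2.resize(a,None,fx=4.5,fy=4.5,interpolation=cv2.INTER_CUBIC))
```

```text
(no output)
```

View pics/topc.png

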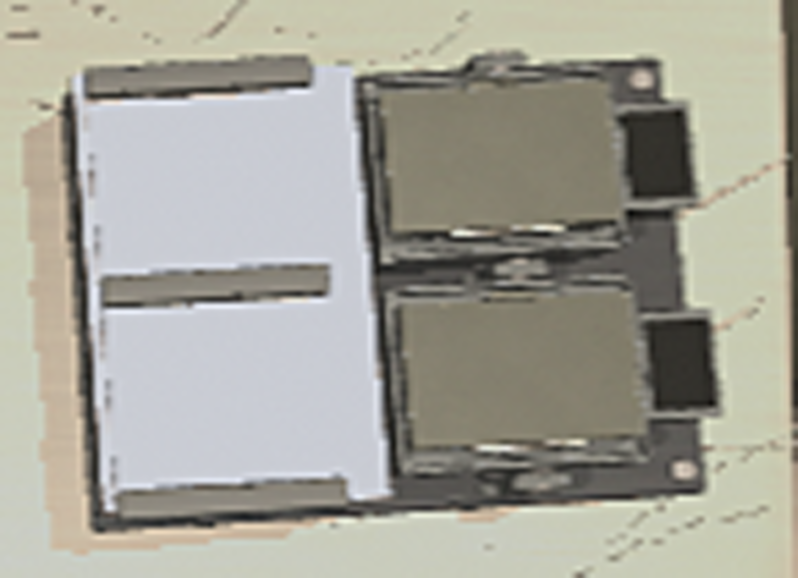

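View pics/sidec.png

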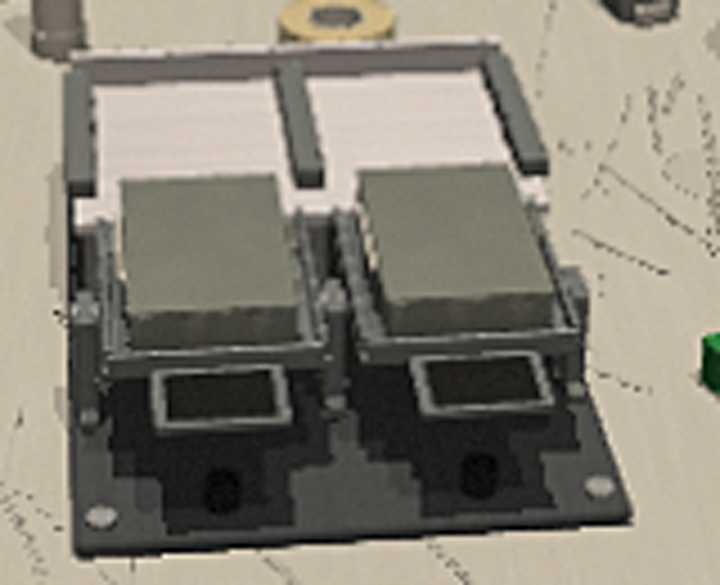

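```bash
cat > h.py <<'E'
import numpy as np,cv2
from rig import r
from scipy.optimize import least_squares
def ray(ci,uv,z):
    p=cv2.undistortPoints(np.array(uv,float).reshape(-1,1,2),ci['K'],ci['dist_coeffs']).reshape(-1,2)
    R=cv2.Rodrigues(ci['rvec'])[0];C=-R.T@ci['tvec']
    d=np.c_[p,np.ones(len(p))]@R
    return C+d*((np.broadcast_to(z,len(p))-C[2])/d[:,2])[:,None]
E
python3 - <<'E'
from h import *
ci=r.camera_info('top')
def full(c): c=np.array(c,float); return (c+.5)/5.5-.5+[330,195]
t1=[(380,85),(610,80),(622,230),(392,232)];t2=[(402,302),(635,290),(648,438),(412,448)]
p1=[(618,104),(687,101),(697,207),(630,210)];p2=[(645,314),(712,310),(720,413),(652,415)]
sh=[(76,78),(350,68),(390,495),(112,512)]
W=[ray(ci,full(t),z) for t,z in((t1,70),(t2,70),(p1,51),(p2,51))]
for w in W:print(w.mean(0).round(1),[np.linalg.norm(w[i]-w[i-1]).round(0) for i in range(4)])
M=np.array([[8,-43],[8,43],[-62,-43],[-62,43]],float)
C=np.array([w.mean(0)[:2] for w in W])
f=lambda p:(M@np.array([[np.cos(p[2]),np.sin(p[2])],[-np.sin(p[2]),np.cos(p[2])]])+p[:2]-C).ravel()
s=least_squares(f,[400,-180,1.57]);print(s.x,s.fun.round(1))
c2=r.camera_info('side')
def fs(c): c=np.array(c,float); return (c+.5)/4.5-.5+[235,240]
T=[([(120,180),(275,175),(299,302),(133,314)],70),([(358,172),(508,165),(553,290),(390,304)],70),([(152,370),(280,367),(292,421),(160,431)],51),([(413,359),(540,354),(552,405),(427,414)],51)]
C=np.array([ray(c2,fs(t),z).mean(0)[:2] for t,z in (T[1],T[0],T[3],T[2])])
print(C.round(1));s=least_squares(f,[400,-180,1.57]);print(s.x,s.fun.round(1))
E
```

```text
[ 530.1 -182.6   70. ] [np.float64(60.0), np.float64(92.0), np.float64(61.0), np.float64(91.0)]
[ 444.9 -191.    70. ] [np.float64(58.0), np.float64(92.0), np.float64(59.0), np.float64(93.0)]
[ 536.  -250.3   51. ] [np.float64(44.0), np.float64(28.0), np.float64(44.0), np.float64(27.0)]
[ 451.4 -258.5   51. ] [np.float64(41.0), np.float64(27.0), np.float64(42.0), np.float64(27.0)]
[ 488.03920278 -193.72633995    1.66618424] [ 0.   0.9 -0.4  1.2  0.7 -1.  -0.3 -1.1]
[[ 532.3 -186.3]
 [ 447.4 -192.6]
 [ 538.9 -252.8]
 [ 453.7 -260.3]]
[ 490.76512422 -196.10457597    1.65769259] [ 0.6  1.9 -0.2  0.8  0.  -1.3 -0.4 -1.3]
```

Measured: tester origin is about (489,-195) with yaw 1.66. The crop confirms that both grey tins sit on the rockers. First I turn the tool in line with the tester and shut the fingers.

Call:
jog_arm(
  increments="0 0 0 0 0 -0.149 -1;0 0 0 0 0 -0.149 -1;0 0 0 0 0 -0.149 -1;0 0 0 0 0 -0.149 -1;0 0 0 0 0 -0.149 -1;0 0 0 0 0 -0.149 -1;0 0 0 0 0 -0.149 -1;0 0 0 0 0 -0.149 -1",
  squeeze=20,
)

```text
clock: 0.9
eef_pos: [255.2, -570.2, 230.8]
tcp_rot: [-3.141, -0.001, 1.619]
contact_force: [0.2, -0.8, 0.1]
opening: -0.002
```

```bash
cat >> h.py <<'E'
from scipy.spatial.transform import Rotation as Rn
def tool(target):
    s=r.sense();R=Rn.from_euler('xyz',s['tcp_rot']).as_matrix()
    print('t',s['clock'],'pos',s['eef_pos'].round(1),'rot',s['tcp_rot'].round(3),'F',s['contact_force'].round(1),'op',round(float(s['opening']),2),'q',np.round(s['qpos'],2))
    print('tool delta cm',(R.T@(np.array(target)-s['eef_pos'])/10).round(2))
E
python3 -c "
from h import *
tool([537.5,-253,75])"
```

```text
t 0.9 pos [ 255.2 -570.2  230.8] rot [-3.141e+00 -1.000e-03  1.619e+00] F [ 0.2 -0.8  0.1] op -0.0 q [-1.15  0.35  1.63 -0.    1.16 -1.2 ]
tool delta cm [30.31 29.73 15.6 ]
```

Call:
jog_arm(
  increments="3.3 3.3 1 0 0 -0.043 -1;3.3 3.3 1 0 0 0 -1;3.3 3.3 1 0 0 0 -1;3.3 3.3 1 0 0 0 -1;3.3 3.3 1 0 0 0 -1;3.3 3.3 1 0 0 0 -1;3.3 3.3 1 0 0 0 -1;3.3 3.3 1 0 0 0 -1",
)

```text
clock: 1.7
eef_pos: [498.3, -284.6, 150.7]
tcp_rot: [-3.141, -0.0, 1.656]
contact_force: [0.2, -0.5, 0.7]
opening: -0.001
```

```bash
python3 -c "
from h import *
tool([537.5,-254,58])"
```

```text
t 1.7 pos [ 498.3 -284.6  150.7] rot [-3.141 -0.     1.656] F [ 0.2 -0.5  0.7] op -0.0 q [-0.52  0.36  1.82 -0.    0.96 -0.61]
tool delta cm [2.72 4.17 9.27]
```

Call:
jog_arm(
  increments="0.9 1.4 0 0 0 0 -1;0.9 1.4 1 0 0 0 -1;0.9 1.4 1.5 0 0 0 -1;0 0 2 0 0 0 -1;0 0 2 0 0 0 -1;0 0 1.5 0 0 0 -1;0 0 1 0 0 0 -1;0 0 0 0 0 0 -1",
)

```text
clock: 2.5
eef_pos: [535.9, -255.9, 59.6]
tcp_rot: [-3.139, -0.001, 1.655]
contact_force: [0.1, -0.3, 0.3]
opening: -0.003
```

Run:
```python
from h import *
tool([537.5,-253,58])
for n in('top','side'):
    a=r.grab_frame(n)[:,:,::-1]
    a=a[195:300,330:475] if n=='top' else a[200:380,225:425]
    cv2.imwrite(f'pics/{n}1.png',cv2.resize(a,None,fx=4,fy=4,interpolation=cv2.INTER_CUBIC))
```

```text
t 2.5 pos [ 535.9 -255.9   59.6] rot [-3.139e+00 -1.000e-03  1.655e+00] F [ 0.1 -0.3  0.3] op -0.0 q [-0.45  0.52  1.82 -0.    0.8  -0.53]
tool delta cm [0.27 0.18 0.16]
```

View pics/side1.png

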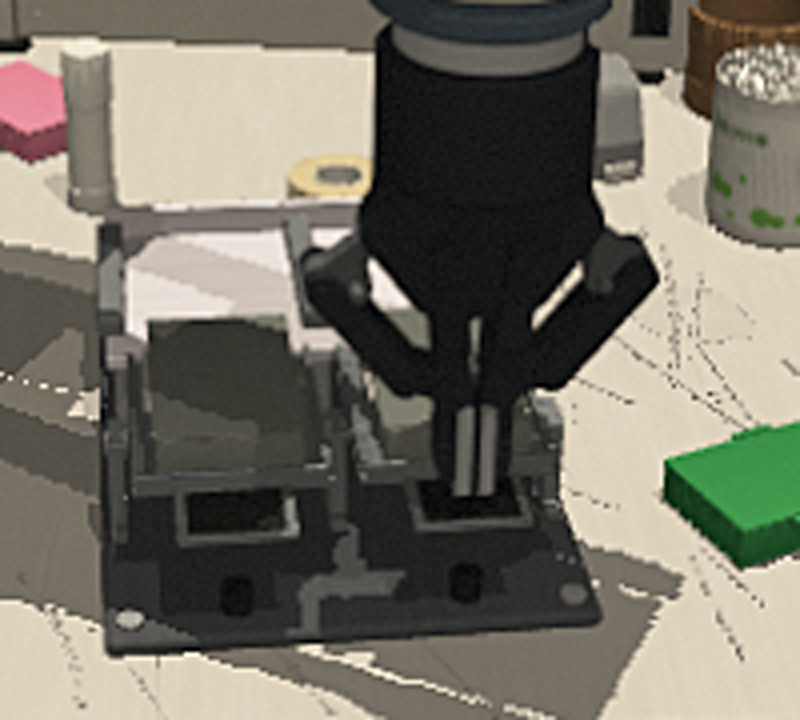

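The closed fingertips (470,495) hang over the farther tab. I press it down.

Call:
jog_arm(
  increments="0 0 0.4 0 0 0 -1;0 0 0.4 0 0 0 -1;0 0 0.4 0 0 0 -1;0 0 0.4 0 0 0 -1;0 0 0.4 0 0 0 -1;0 0 0.4 0 0 0 -1;0 0 0.1 0 0 0 -1;0 0 0 0 0 0 -1",
)

```text
clock: 3.4
eef_pos: [536.8, -255.7, 36.0]
tcp_rot: [-3.141, -0.0, 1.656]
contact_force: [-0.1, -0.4, 1.0]
opening: 0.002
```

Run:
```python
from h import *
tool([537.5,-253,58])
a=r.grab_frame('side')[:,:,::-1][200:380,225:425]
cv2.imwrite(f'pics/side2.png',cv2.resize(a,None,fx=4,fy=4,interpolation=cv2.INTER_CUBIC))
```

```text
t 3.4 pos [ 536.8 -255.7   36. ] rot [-3.141 -0.     1.656] F [-0.1 -0.4  1. ] op 0.0 q [-0.45  0.55  1.83  0.    0.76 -0.53]
tool delta cm [ 0.27  0.09 -2.2 ]
```

View pics/side2.png

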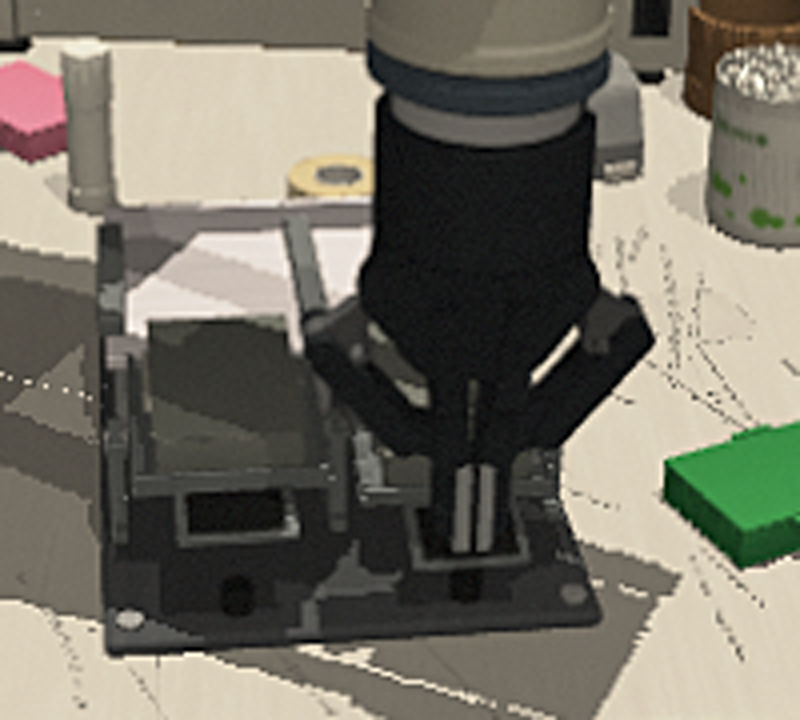

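The farther tab is clearly down, nearly to its stop. I go a little further and hold.

Call:
jog_arm(
  increments="0 0 0.2 0 0 0 -1;0 0 0.1 0 0 0 -1;0 0 0 0 0 0 -1;0 0 0 0 0 0 -1;0 0 0 0 0 0 -1;0 0 0 0 0 0 -1;0 0 0 0 0 0 -1;0 0 0 0 0 0 -1",
)

```text
clock: 4.25
eef_pos: [537.1, -255.9, 33.4]
tcp_rot: [3.142, 0.0, 1.656]
contact_force: [-1.4, 0.5, 4.7]
opening: 0.004
```

Call:
jog_arm(
  increments="0 0 0 0 0 0 -1;0 0 0 0 0 0 -1;0 0 -0.5 0 0 0 -1;0 0 -1 0 0 0 -1;0 0 -2 0 0 0 -1;0 0 -3 0 0 0 -1;0 0 -2 0 0 0 -1;0 0 0 0 0 0 -1",
)

```text
clock: 5.05
eef_pos: [538.9, -256.8, 121.9]
tcp_rot: [3.137, 0.003, 1.656]
contact_force: [1.3, -0.0, 0.5]
opening: -0.004
```

Run:
```python
from h import *
tool([452.5,-262,58])
a=r.grab_frame('side')[:,:,::-1][200:380,225:425]
cv2.imwrite(f'pics/side3.png',cv2.resize(a,None,fx=4,fy=4,interpolation=cv2.INTER_CUBIC))
```

```text
t 5.05 pos [ 538.9 -256.8  121.9] rot [3.137e+00 3.000e-03 1.656e+00] F [ 1.3 -0.   0.5] op -0.0 q [-0.45  0.43  1.79 -0.    0.92 -0.53]
tool delta cm [ 0.24 -8.69  6.34]
```

View pics/side3.png

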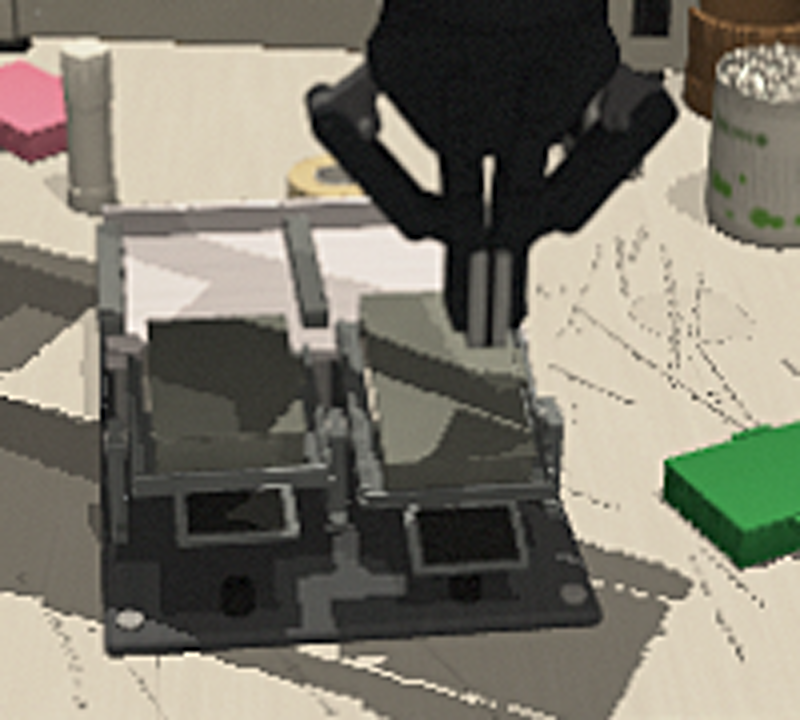

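Farther rocker still tipped 0.3 s after release: its tab is at (468,537) while the near tab is up at (238,510). I go over the near tab, which gives it time to swing back, and look again.

Call:
jog_arm(
  increments="0 -1.5 0 0 0 0 -1;0 -2.5 0 0 0 0 -1;0.2 -2.5 0 0 0 0 -1;0 -2.2 0 0 0 0 -1;0 0 1 0 0 0 -1;0 0 2 0 0 0 -1;0 0 2 0 0 0 -1;0 0 1.2 0 0 0 -1",
)

```text
clock: 5.9
eef_pos: [448.8, -260.6, 54.0]
tcp_rot: [-3.139, -0.002, 1.656]
contact_force: [0.9, -0.2, -0.2]
opening: -0.002
```

Call:
jog_arm(
  increments="0 0 0.4 0 0 0 -1;0 0 0.4 0 0 0 -1;0 0 0.4 0 0 0 -1;0 0 0.5 0 0 0 -1;0 0 0.5 0 0 0 -1;0 0 0.2 0 0 0 -1;0 0 0 0 0 0 -1;0 0 0 0 0 0 -1",
)

```text
clock: 6.7
eef_pos: [450.7, -261.4, 33.5]
tcp_rot: [3.141, 0.0, 1.656]
contact_force: [-4.2, 3.5, 18.1]
opening: -0.001
```

Run:
```python
from h import *
tool([452.5,-262,33.5])
a=r.grab_frame('side')[:,:,::-1][200:380,225:425]
cv2.imwrite(f'pics/side4.png',cv2.resize(a,None,fx=4,fy=4,interpolation=cv2.INTER_CUBIC))
```

```text
t 6.7 pos [ 450.7 -261.4   33.5] rot [3.141 0.    1.656] F [-4.2  3.5 18.1] op -0.0 q [-0.53  0.47  2.    0.    0.67 -0.61]
tool delta cm [-0.07  0.18  0.  ]
```

View pics/side4.png

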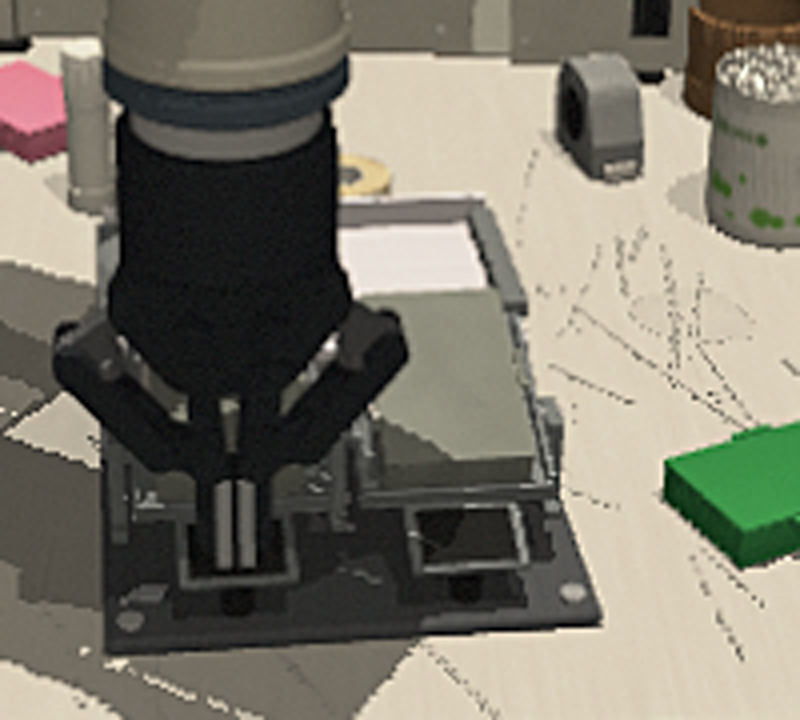

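The farther rocker is still tipped after 1.7 s, so tin 1 is the loose one. I finish the control test on the nearer rocker, which is on its stop at 18 N, so I ease off slightly.

Call:
jog_arm(
  increments="0 0 -0.1 0 0 0 -1;0 0 0 0 0 0 -1;0 0 0 0 0 0 -1;0 0 0 0 0 0 -1;0 0 0 0 0 0 -1;0 0 0 0 0 0 -1;0 0 0 0 0 0 -1;0 0 0 0 0 0 -1",
)

```text
clock: 7.55
eef_pos: [450.6, -261.4, 33.8]
tcp_rot: [3.141, 0.0, 1.656]
contact_force: [-1.3, 1.9, 9.7]
opening: -0.003
```

Call:
jog_arm(
  increments="0 0 -0.3 0 0 0 -1;0 0 -0.3 0 0 0 -1;0 0 -0.3 0 0 0 -1;0 0 -0.3 0 0 0 -1;0 0 -0.3 0 0 0 -1;0 0 -1.5 0 0 0 -1;0 0 -2 0 0 0 -1;0 0 -2 0 0 0 -1",
)

```text
clock: 8.35
eef_pos: [449.7, -261.0, 103.7]
tcp_rot: [-3.141, -0.001, 1.656]
contact_force: [0.2, -1.5, -0.5]
opening: 0.002
```

Call:
jog_arm(
  increments="-0.5 0 -1 0 0 0 -1;-0.5 0 0 0 0 0 -1;0 0 0 0 0 0 -1;0 0 0 0 0 0 -1;0 0 0 0 0 0 -1;0 0 0 0 0 0 -1;0 0 0 0 0 0 -1;0 0 0 0 0 0 -1",
)

```text
clock: 9.15
eef_pos: [450.9, -271.1, 113.1]
tcp_rot: [-3.141, -0.0, 1.656]
contact_force: [-0.6, -0.5, -0.3]
opening: 0.006
```

Run:
```python
from h import *
tool([452.5,-262,63])
a=r.grab_frame('side')[:,:,::-1]
cv2.imwrite('pics/side5full.png',a)
a=a[200:380,225:425]
cv2.imwrite(f'pics/side5.png',cv2.resize(a,None,fx=4,fy=4,interpolation=cv2.INTER_CUBIC))
```

```text
t 9.15 pos [ 450.9 -271.1  113.1] rot [-3.141 -0.     1.656] F [-0.6 -0.5 -0.3] op 0.01 q [-0.54  0.35  1.95  0.    0.85 -0.63]
tool delta cm [0.89 0.24 5.01]
```

View pics/side5.png

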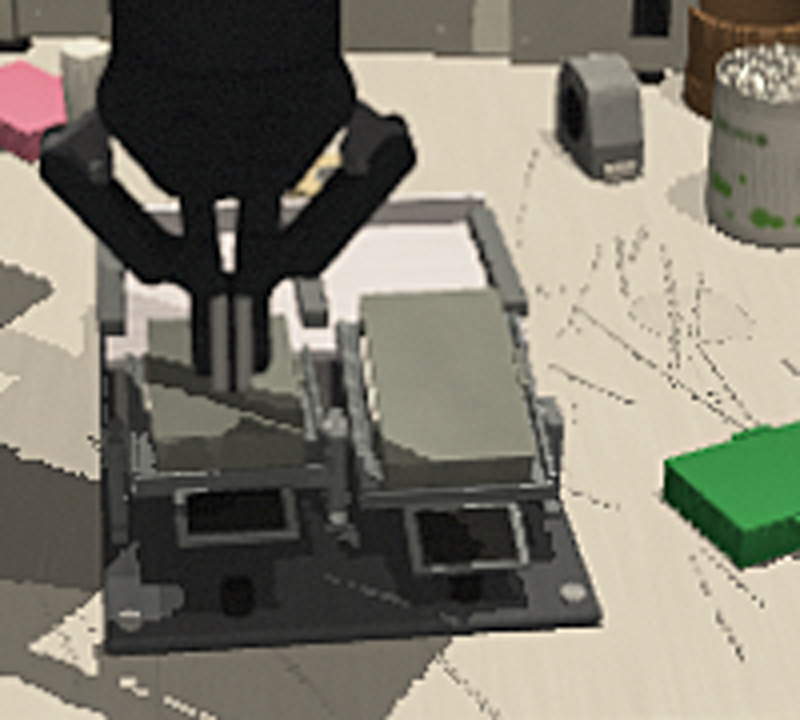

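The nearer rocker swung back level (tab at (238,510)) and the farther stays tipped ((468,537)). So tin 2 (nearer) is sound. I lean the hand right and open the fingers a bit for a two-point push.

Call:
jog_arm(
  increments="0 0 0 0 0.08 0 -0.3;0 0 0 0 0.08 0 -0.3;0 0 0 0 0 0 -0.3;0 0 0 0 0 0 -0.3;0 0 0 0 0 0 -0.3;0 0 0 0 0 0 -0.3;0 0 0 0 0 0 -0.3;0 0 0 0 0 0 -0.3",
)

```text
clock: 10.0
eef_pos: [451.0, -270.9, 113.4]
tcp_rot: [3.142, -0.16, 1.656]
contact_force: [-0.3, -0.2, -0.1]
opening: 0.349
```

Run:
```python
from h import *
tool([451.8,-262,58])
c=np.array([-.091,.996,0])
s=r.sense();R=Rn.from_euler('xyz',s['tcp_rot']).as_matrix()
print('1cm along lane',R.T@c, '1cm down',R.T@[0,0,-1])
```

```text
t 10.0 pos [ 451.  -270.9  113.4] rot [ 3.142 -0.16   1.656] F [-0.3 -0.2 -0.1] op 0.35 q [-0.62  0.4   1.88  0.15  0.97 -0.8 ]
tool delta cm [-0.01  0.15  5.61]
1cm along lane [ 0.98742856 -0.00558889  0.15890438] 1cm down [-1.58883551e-01 -5.08203852e-05  9.87297328e-01]
```

Call:
jog_arm(
  increments="0 0.15 1 0 0 0 -0.3;0 0 1.5 0 0 0 -0.3;0 0 1.5 0 0 0 -0.3;0 0 1 0 0 0 -0.3;0 0 0.6 0 0 0 -0.3;0 0 0 0 0 0 -0.3;0 0 0 0 0 0 -0.3;0 0 0 0 0 0 -0.3",
)

```text
clock: 10.8
eef_pos: [452.1, -262.5, 58.5]
tcp_rot: [3.141, -0.159, 1.656]
contact_force: [0.2, 0.7, -0.7]
opening: 0.354
```

Run:
```python
from h import *
tool([451.8,-262,58])
a=r.grab_frame('side')[:,:,::-1]
a=a[200:380,225:425]
cv2.imwrite(f'pics/side6.png',cv2.resize(a,None,fx=4,fy=4,interpolation=cv2.INTER_CUBIC))
```

```text
t 10.8 pos [ 452.1 -262.5   58.5] rot [ 3.141 -0.159  1.656] F [ 0.2  0.7 -0.7] op 0.35 q [-0.61  0.48  1.91  0.16  0.86 -0.81]
tool delta cm [ 0.05 -0.03  0.06]
```

View pics/side6.png

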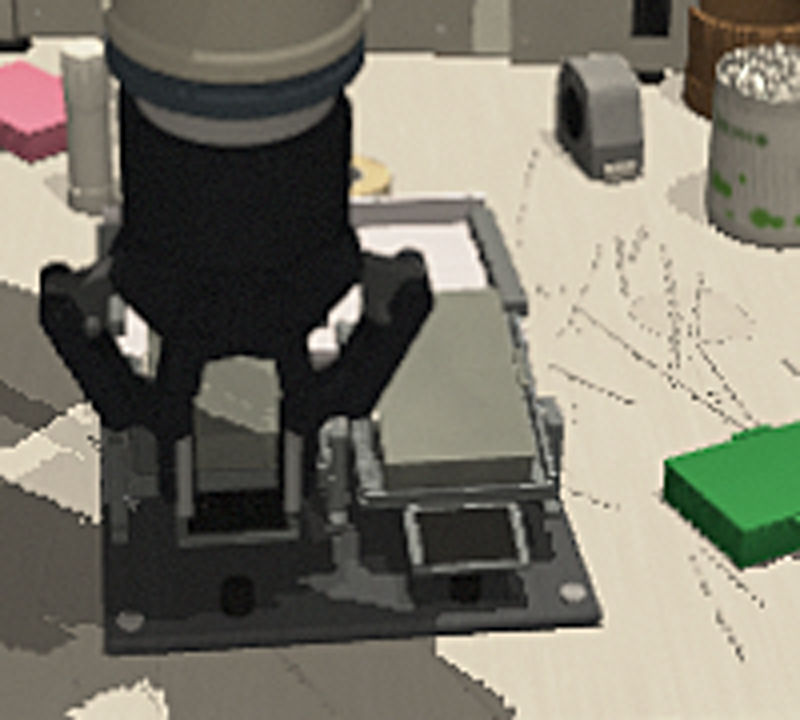

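The fingers straddle the rocker line behind the tin, with the rocker level. I push slowly left.

Call:
jog_arm(
  increments="0.8 0 0.13 0 0 0 -0.3;0.8 0 0.13 0 0 0 -0.3;0.6 0 0.1 0 0 0 -0.3;0.6 0 0.1 0 0 0 -0.3;0.8 0 0.13 0 0 0 -0.3;0.8 0 0.13 0 0 0 -0.3;0.8 0 0.13 0 0 0 -0.3;0.4 0 0.06 0 0 0 -0.3",
)

```text
clock: 11.65
eef_pos: [447.0, -205.0, 58.1]
tcp_rot: [3.141, -0.16, 1.656]
contact_force: [0.7, -4.1, 1.9]
opening: 0.349
```

Run:
```python
from h import *
tool([441,-143.6,59])
for n in('top','side'):
    a=r.grab_frame(n)[:,:,::-1]
    a=a[195:300,330:475] if n=='top' else a[200:380,225:425]
    cv2.imwrite(f'pics/{n}7.png',cv2.resize(a,None,fx=4,fy=4,interpolation=cv2.INTER_CUBIC))
```

```text
t 11.65 pos [ 447.  -205.    58.1] rot [ 3.141 -0.16   1.656] F [ 0.7 -4.1  1.9] op 0.35 q [-0.52  0.44  1.99  0.18  0.81 -0.74]
tool delta cm [ 6.11 -0.07  0.89]
```

View pics/side7.png

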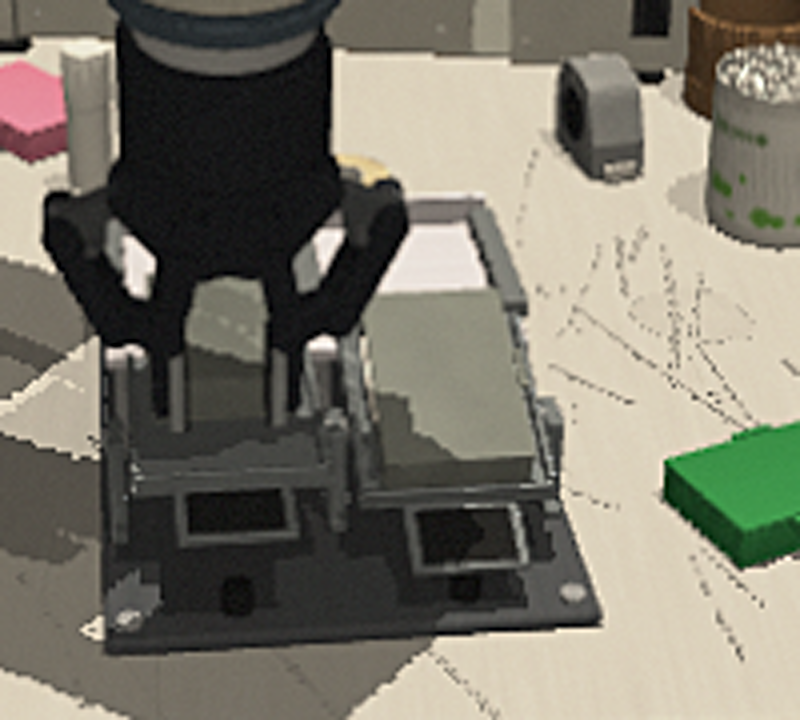

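View pics/top7.png

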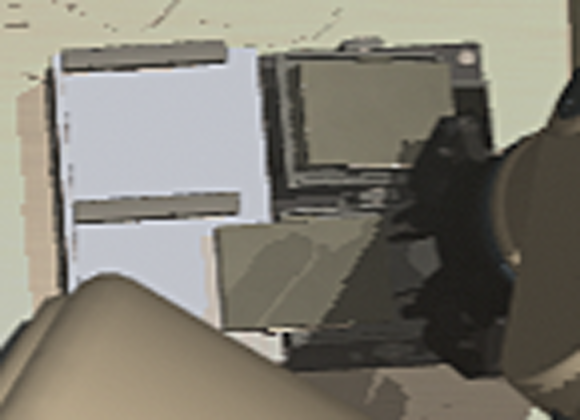

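The tin slides straight: its left edge is at (215,275) in the top crop, between the rails, and the push force is 4 N. I continue.

Call:
jog_arm(
  increments="0.7 0 0.11 0 0 0 -0.3;0.8 0 0.12 0 0 0 -0.3;0.8 0 0.12 0 0 0 -0.3;0.8 0 0.12 0 0 0 -0.3;0.8 0 0.12 0 0 0 -0.3;0.8 0 0.12 0 0 0 -0.3;0.6 0 0.09 0 0 0 -0.3;0.4 0 0.06 0 0 0 -0.3",
)

```text
clock: 12.55
eef_pos: [441.8, -147.5, 58.5]
tcp_rot: [-3.141, -0.16, 1.656]
contact_force: [-0.3, -1.2, -0.4]
opening: 0.35
```

Run:
```python
from h import *
tool([441,-143.6,59])
for n in('top','side'):
    a=r.grab_frame(n)[:,:,::-1]
    a=a[195:300,330:475] if n=='top' else a[200:380,225:425]
    cv2.imwrite(f'pics/{n}8.png',cv2.resize(a,None,fx=4,fy=4,interpolation=cv2.INTER_CUBIC))
```

```text
t 12.55 pos [ 441.8 -147.5   58.5] rot [-3.141 -0.16   1.656] F [-0.3 -1.2 -0.4] op 0.35 q [-0.43  0.4   2.05  0.2   0.77 -0.66]
tool delta cm [ 0.4  -0.05  0.01]
```

View pics/side8.png

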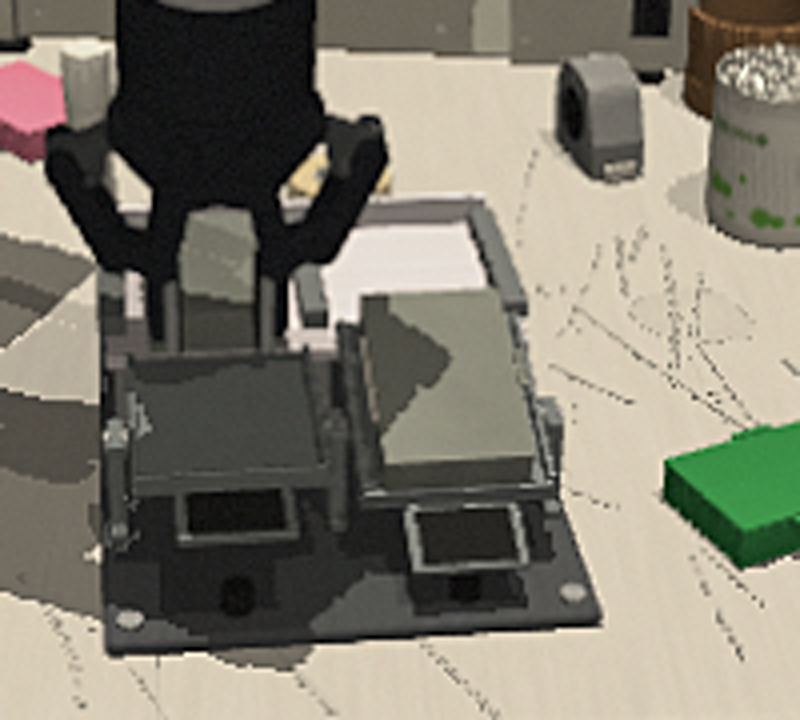

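View pics/top8.png

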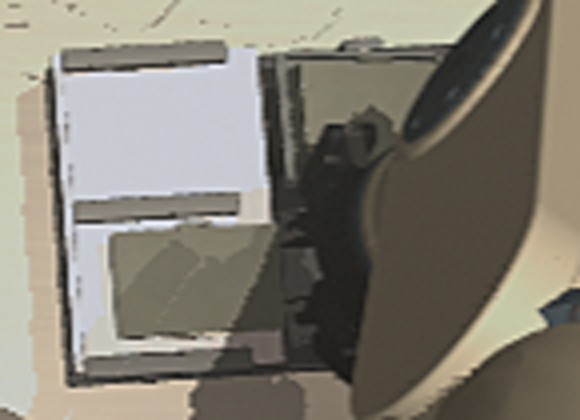

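Run:
```python
from h import *
ci=r.camera_info('top')
f=lambda c:(np.array(c,float)+.5)/4-.5+[330,195]
c,s=np.cos(1.662),np.sin(1.662)
W=ray(ci,f([(108,236),(118,338),(276,224),(284,330)]),68)[:,:2]-[489,-195]
print((W@np.array([[c,-s],[s,c]])).round(1))
tool([0,0,0])
```

```text
[[154.   16.3]
 [152.9  71.9]
 [ 62.2  15.6]
 [ 63.2  73.3]]
t 12.65 pos [ 441.7 -147.5   58.5] rot [-3.141 -0.161  1.656] F [-0.6 -0.4 -0.3] op 0.35 q [-0.43  0.4   2.05  0.2   0.77 -0.66]
tool delta cm [ 17.3  -42.75   8.75]
```

The tin centre is at about x = 108 mm, both from the picture and from the finger position. I push 5 mm more for margin, then back off and rise.

Call:
jog_arm(
  increments="0.2 0 0.03 0 0 0 -0.3;0.2 0 0.03 0 0 0 -0.3;0.1 0 0.02 0 0 0 -0.3;0 0 0 0 0 0 -0.3;0 0 0 0 0 0 -0.3;-0.5 0 -0.1 0 0 0 -0.3;-1 0 -0.3 0 0 0 -0.3;-0.5 0 -1 0 0 0 -0.3",
)

```text
clock: 13.45
eef_pos: [443.1, -165.9, 68.9]
tcp_rot: [-3.14, -0.161, 1.656]
contact_force: [0.1, -0.1, -0.4]
opening: 0.353
```

Call:
jog_arm(
  increments="-1 0 -2 0 0 0 -0.3;-2 0 -3 0 0 0 -0.3;-3 0 -3 0 0 0 -0.3;-4 0 -3 0 0 0 -0.3;-4 0 -2 0 0 0 -0.3;-4 0 0 0 0 0 -0.3;-4 0 0 0 0 0 -0.3;-3 0 0 0 0 0 -0.3",
)

```text
clock: 14.25
eef_pos: [465.7, -434.8, 158.3]
tcp_rot: [3.141, -0.159, 1.654]
contact_force: [0.1, -0.0, 0.9]
opening: 0.349
```

Call:
jog_arm(
  increments="-3 0 0 0 0 0 -0.3;-3 0 0 0 0 0 -0.3;-3 0 0 0 0 0 -0.3;-2 0 0 0 0 0 -0.3;0 0 0 0 0 0 -0.3;0 0 0 0 0 0 -0.3;0 0 0 0 0 0 -0.3;0 0 0 0 0 0 -0.3",
)

```text
clock: 15.05
eef_pos: [475.5, -539.1, 140.7]
tcp_rot: [3.141, -0.16, 1.656]
contact_force: [-0.6, 0.2, 0.4]
opening: 0.348
```

Run:
```python
from h import *
tool([441,-143.6,59])
for n in('top','side'):
    a=r.grab_frame(n)[:,:,::-1]
    cv2.imwrite(f'pics/{n}9full.png',a)
    a=a[195:300,330:475] if n=='top' else a[200:380,225:425]
    cv2.imwrite(f'pics/{n}9.png',cv2.resize(a,None,fx=4,fy=4,interpolation=cv2.INTER_CUBIC))
```

```text
t 15.05 pos [ 475.5 -539.1  140.7] rot [ 3.141 -0.16   1.656] F [-0.6  0.2  0.4] op 0.35 q [-0.89  0.65  1.37  0.09  1.26 -1.01]
tool delta cm [37.89 -0.05 14.4 ]
```

View pics/side9.png

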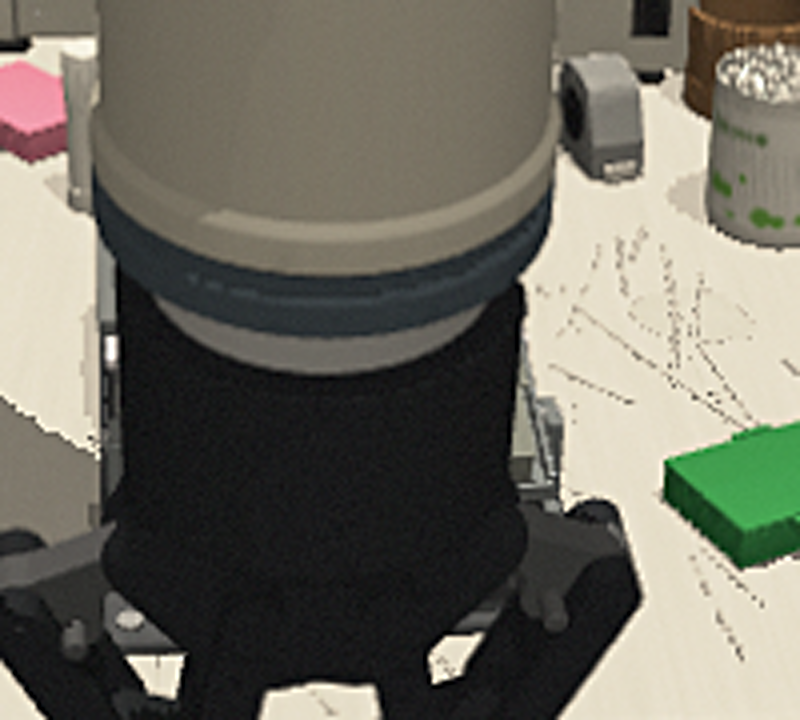

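View pics/top9.png

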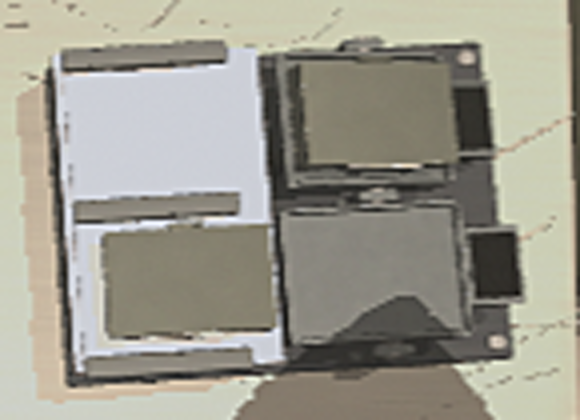

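View pics/top9full.png

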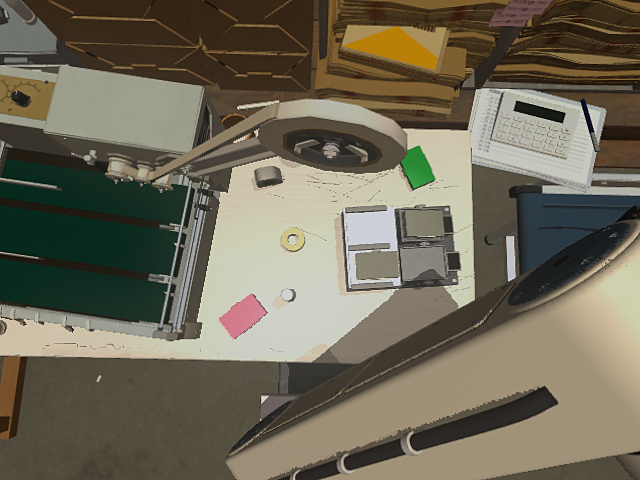

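Run:
```python
from h import *
ci=r.camera_info('top')
f=lambda c:(np.array(c,float)+.5)/4-.5+[330,195]
c,s=np.cos(1.662),np.sin(1.662)
for t,z in(([(101,238),(268,226),(277,330),(110,336)],68),([(297,62),(448,60),(457,165),(306,163)],68)):
    W=(ray(ci,f(t),z)[:,:2]-[489,-195])@np.array([[c,-s],[s,c]]);print(W.round(1).tolist(),W.mean(0).round(1))
```

```text
[[157.9, 17.1], [66.6, 16.4], [66.9, 73.1], [157.1, 70.5]] [112.1  44.3]
[[42.3, -73.7], [-41.0, -69.5], [-39.7, -10.6], [42.7, -17.0]] [  1.1 -42.7]
```

Final top view:
- Tin 2's corners, (101,238) to (277,330) in the crop, put its centre at x = 112 mm, y = 44 mm in the lane, with its rocker empty and level.
- Tin 1 sits at about (1,-43), where a tipped and seated tin should be.
- The bystanders have not moved.

I hand the job in.

```bash
python3 -c "
from rig import r
print(r.sense()['clock'],r.sign_off())"
```

```text
the job is handed in; nothing more can be done
15.15 None
```

I found the loose tin, pushed the sound one onto its shelf lane and handed the job in at 15 s. `sign_off()` gave no verdict.

**Test:** I pressed and released both tabs. The farther rocker stayed tipped, so tin 1 is loose. The nearer one swung back level, so tin 2 is sound.

**Push:** I pushed tin 2 straight left along its lane. The last mid-push reading was about 4 N. The highest force I saw was 18 N, when the fingers pressed the nearer tab onto its stop.

**Last checks, from the top picture:**
- **Tin 2:** its centre is about 112 mm left of the pivot line and about 1 mm from the lane middle, wholly on the shelf. Its rocker looks empty and level.
- **Tin 1:** it is still seated, and its rocker is still tipped tab end down.
- **Bystanders:** they look unmoved. I compared the pictures by eye and did not measure them.
- **Robot:** it is clear of everything.

In the final side picture the hand hid the tester, so that last check rests on the top view alone. No checks disagreed, beyond 2–3 mm between the two cameras on the tester's position.

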